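# Push the wet linocut block into its drying bay

### The job

The face of the linocut block is wet, so leave it lying flat on the bench and, without picking it up or touching its face, push it by its edges lengthwise through the gap between the two steel posts and on into the drying bay, until its leading end lies flush against the stop rail at the back. Leave the can, the ink roller and the tape where they are.

Things in the scene. Friction and masses are not known exactly. Their poses are not given: they have to be found in the camera images.
- block: loose wooden block flat on the bench, 120 (its x) x 100 (its y) x 18 mm high, plain wood edges, wet black lino on top; 0.13 to 0.27 kg, slides with 1 to 2 N. Origin at the centre of its underside; x along its length, either end may lead. Starts 150 to 210 mm before the posts, up to 45 mm off the bay's centre line and turned up to 0.5 rad from it.
- face: the wet inked lino sheet glued on top of the block, black with thin grey lines, 100 x 80 x 3 mm, set back 10 mm from every edge of the block, its top 21 mm above the bench; must not be touched. Origin at the centre of its underside, 18 mm above the block's origin, same axes as the block.
- bay: drying bay screwed to the bench, immovable, no floor (the block slides on the bench). Origin at bench height midway between the two posts; x points into the bay (the pushing direction), y across. Round steel posts, 40 mm diameter, 45 mm high, at x = 0, y = +73.5 and -73.5 mm: a gap of 107 mm. Behind, wooden side rails 25 mm high, x = 25 to 175 mm, 115 mm apart inside.
- bay_stop (a point): point at bench height in the middle of the near face of the bay's stop rail (dark wood, 32 mm high, 22 mm thick), at x = 155 mm in the bay's frame, same axes as the bay. The block is home with its leading end here, its centre at x = 95 mm and its trailing end at x = 35 mm of the bay, so the fingers follow it past the posts.
- can: bystander: ink can with a paper label, 68 mm diameter, 62 mm high, loose, origin at the centre of its underside; beside the bay, leave it alone
- brayer: bystander: ink roller, a black rubber roller 36 mm diameter and 70 mm long (along its y) with a wooden handle reaching 156 mm towards its -x, about 40 mm high, loose, origin on the bench under the middle of the roller; behind the bay; leave it alone
- roll: bystander: roll of brown paper tape lying flat, 100 mm outside and 76 mm inside diameter, 25 mm high, loose, origin at the centre of its underside, behind the bay; leave it alone
Things that resemble listed ones, but are neither listed nor needed, are in the scene too. Leave any purple look-alike of the block alone.

How it is judged:
On the way, in this order (a step that is already met when the one before it is completed fails the run):
1. the block lies lengthwise in the gap between the posts (x of block in the frame of bay between -0.045 and 0.05 m and y of block in the frame of bay between -0.012 and 0.012 m and height (world z) of block below 0.006 m), for 0.05 s.
2. the block is home against the stop rail (x of block in the frame of bay above 0.09 m), for 0.2 s.
At the end, for the whole second after the job is handed in: the block lies flat on the bench inside the bay, at rest, its leading end within 5 mm of the stop rail and square to it within 0.08 rad (x of block in the frame of bay between 0.09 and 0.1 m and y of block in the frame of bay between -0.012 and 0.012 m and angle between the x axis of block and the x axis of bay, either way round below 0.08 rad and height (world z) of block below 0.004 m and angle between block's own z axis and vertical below 0.03 rad and linear speed of block below 0.01 m/s); the robot touches nothing.
It fails at once if the block is lifted or tipped (height (world z) of block above 0.008 m or angle between block's own z axis and vertical above 0.12 rad).
It fails at once if the wet face is touched (contact force between any of the arm, the fingers and face above 0.3 N).
It fails at once if the can, the ink roller or the tape is disturbed (distance of any of can, brayer, roll from where it was at the start of the episode above 0.02 m).
It also fails if it takes over 72 s, if anything falls off the work surface, if the arm or the gripper's body presses on something with over 40 N, if the wrist force passes 120 N, or if a joint passes its speed limit or range.

### The arm

A 7-joint arm with a two-finger parallel gripper is mounted at the origin on the work surface. World frame = base frame: x ahead of the robot, y to its left, z up, the work surface at z = 0. Lengths are in m, angles in rad, forces in N, time in s.
With the tool pointing down it reaches from about 0.4 to 0.9 m from the base axis. Payload 5.6 kg.
Tool frame: the origin (TCP) lies at the very end of the fingers, on their centre line; the grasp point (between the pads) lies 19 mm behind it; z points along the fingers, y is the direction in which the jaws open and shut (so a half turn about z gives the same grasp; the last joint's range is limited). The gripper opens to 92 mm and grips with 3 to 60 N. Pads are 20 mm wide; open, the fingers measure 128 mm over their backs; the gripper's body (75 mm by 189 mm) begins 69 mm behind the grasp point.
Start: joints at [-1.311, 0.468, -0.012, 1.603, 0.006, 1.071, -0.056], TCP at [0.194, 0.62, 0.215] pointing down, gripper open.
Joint ranges: [-2.53, 2.53], [-0.31, 2.02], [-1.57, 1.55], [0.28, 2.44], [-1.29, 4.43], [0.15, 1.84], [-2.92, 2.92]. Speed limits (rad/s): [2.57, 2.57, 3.14, 3.14, 3.14, 3.14, 3.14].

### API

Orientations are given as a 3x3 rotation matrix whose columns are the frame's x, y, z axes.
In Python, from plant import bot gives the robot as it stands. The module is installed in compiled form; this text tells all that it offers.
- The arm moves only by the tool step_arm, never from a script. Its argument "motion" is a list of rows, each a list of 2 entries, a list of its own where there are three numbers: the shift along the world's x, y, z in mm, then the turn about the world's z in degrees. In form: [[[tx, ty, tz], spin], ...]. A call has 1 to 12 rows; each row is the pose to reach, as a shift and turn from the pose commanded when the call began; what a row does not reach only later rows make up. A row lasts 1/8 s, in which the tool goes at most 62.5 mm and 10.7 degrees, less where a joint would pass 70% of its speed; a pose out of reach is approached as far as the arm can. A call with a gripper value outside its range is refused whole. "grip" is the finger opening in mm, from 0 to 91.9, set as the call begins (left out, the last holds). The fingers move at their own pace and stop on an object; "squeeze" is the grip in N (left out, the last holds). Time passes only in rows, so rows that repeat a pose let the fingers close. It gives the time, the measured TCP pose, the force and the opening at its end, in the units of the state.
- bot.observe(): the state, without advancing time (a new reading comes with each control period).
- bot.snapshot(name): name is "scene" or "side" or "wrist"; returns a dict with "img" (384x512x3 uint8, blue, green, red), "fov_y" (degrees; the focal length in pixels is half the picture's height over the tangent of half this angle, whatever the lens; pixels are square), "cx", "cy" (the principal point, pixels), "k1" (the pictures are not rectified: a ray, as slopes to the right and down, at radius r is drawn at 1 + k1 r^2 times it, then the intrinsics apply), "extrinsics" (4x4, takes a point from world to camera coordinates); the wrist camera has in their place "tool_from_camera" (4x4, takes a point from camera to tool coordinates, whose origin is the TCP and whose axes are the flange's). Camera axes: x right, y up, looking along -z (the intrinsics and any distortion apply to the point x, -y, -z); pixel columns grow to the right and rows downward; lengths in m; the calibration is good to about 2 mm. A picture is of the moment at which its call begins: read the wrist's pose just before it. There is no depth.
- bot.close_job(): hands the job in, once; it reports no verdict.
The state is a dict: "time": time; "q": joint angles; "joint_vel": joint speeds; "effort": joint torques, N m; "tool_pos": TCP position; "tcp_rot": TCP orientation; "wrist_force": force on the tool from outside, world axes, zero at the start; "torque": the same for the moment, N m; "width": finger opening in m.
Only numpy, scipy, OpenCV 4.12 (cv2) and the standard library are available. Lean on these libraries where they do the work, as an engineer would, in place of code of your own. Each camera call takes 0.05 s, during which the arm holds its last target. There are 200 camera calls.

## Working session

There is one attempt and no reset: what is moved stays moved. The work goes in short steps, Python scripts to look and compute and a tool call to move; the robot and the scene stay as the last step left them, time stands still between calls to the robot, and variables do not carry over. Pictures are saved under pics/ and viewed, about 8 in all and at most 12, crops included, and the job is handed in when it is done.

Besides the shell and the picture viewer there is one more tool, called after "Request:" as name([rows], argument=value, ...), one row to a line, values as JSON. step_arm: Moves the arm, as the interface text tells. Its arguments: {"type":"object","properties":{"motion":{"type":"array","items":{"type":"array"}},"grip":{"type":"number"},"squeeze":{"type":"number"}},"required":["motion"]}

```bash
mkdir -p pics; cat > h.py <<'E'
import numpy as np, cv2
from plant import bot
def K(s):
    h=s["img"].shape[0]; f=h/2/np.tan(np.radians(s["fov_y"])/2)
    return np.array([[f,0,s["cx"]],[0,f,s["cy"]],[0,0,1]]), np.array([s["k1"],0,0,0,0])
def cam(s,st=None):
    "world_from_camera"
    if "extrinsics" in s: return np.linalg.inv(np.array(s["extrinsics"]))
    T=np.eye(4); T[:3,:3]=st["tcp_rot"]; T[:3,3]=st["tool_pos"]; return T@np.array(s["tool_from_camera"])
def rays(s,px,st=None):
    k,d=K(s); n=cv2.undistortPoints(np.array(px,float).reshape(-1,1,2),k,d).reshape(-1,2)
    T=cam(s,st); v=np.c_[n[:,0],-n[:,1],-np.ones(len(n))]@T[:3,:3].T
    return T[:3,3],v
def onplane(s,px,z,st=None):
    o,v=rays(s,px,st); return o+v*((z-o[2])/v[:,2])[:,None]
def proj(s,P,st=None):
    k,d=K(s); c=(np.c_[np.array(P,float).reshape(-1,3),np.ones(len(np.array(P).reshape(-1,3)))]@np.linalg.inv(cam(s,st)).T)[:,:3]*[1,-1,-1]
    return cv2.projectPoints(c,np.zeros(3),np.zeros(3),k,d)[0].reshape(-1,2)
E
python3 - <<'E'
from h import *
import pickle
st=bot.observe(); print({k:np.round(v,3).tolist() for k,v in st.items()})
S={n:bot.snapshot(n) for n in("scene","side","wrist")}
pickle.dump((st,S),open("s0.pkl","wb"))
for n,s in S.items(): cv2.imwrite(f"pics/{n}0.png",s["img"]); print(n,s["fov_y"],s["k1"],cam(s,st).round(3).tolist())
cv2.imwrite("pics/all0.png",cv2.resize(np.hstack([S["scene"]["img"],S["side"]["img"]]),(800,300)))
E
```

```text
{'time': 0.0, 'q': [-1.311, 0.468, -0.012, 1.604, 0.006, 1.071, -0.056], 'joint_vel': [0.001, 0.001, 0.0, 0.0, -0.001, 0.001, 0.0], 'effort': [0.001, -52.058, -0.012, -24.374, -0.057, 0.017, 0.0], 'tool_pos': [0.194, 0.62, 0.214], 'tcp_rot': [[-0.954, 0.298, -0.0], [0.298, 0.954, -0.002], [-0.0, -0.002, -1.0]], 'wrist_force': [0.196, -0.127, 0.044], 'torque': [-0.042, 0.015, -0.004], 'width': 0.092}
scene 48.23160497206915 -0.057553163198286676 [[-0.885, -0.386, 0.26, 0.814], [0.466, -0.727, 0.505, 0.512], [-0.006, 0.568, 0.823, 0.822], [0.0, 0.0, 0.0, 1.0]]
side 56.13955994921247 -0.1166299543649708 [[0.972, 0.115, -0.204, 0.352], [-0.233, 0.54, -0.809, -0.746], [0.017, 0.834, 0.552, 0.621], [0.0, 0.0, 0.0, 1.0]]
wrist 60.733741079744874 -0.03686444791521266 [[0.299, -0.92, -0.254, 0.122], [0.954, 0.287, 0.082, 0.643], [-0.003, -0.267, 0.964, 0.384], [0.0, 0.0, 0.0, 1.0]]
```

View pics/scene0.png

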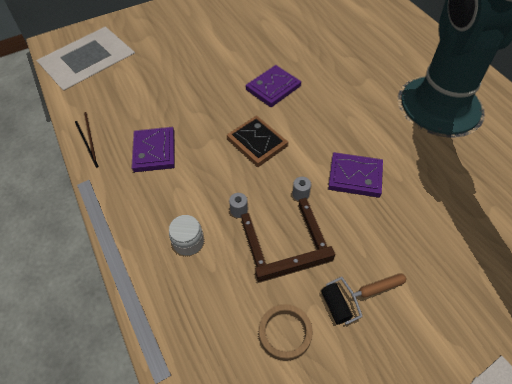

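View pics/side0.png

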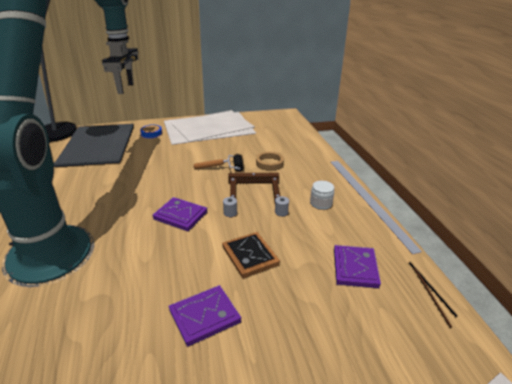

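The scene view shows the block at about (257,140), the posts at (238,205) and (302,188), and the stop at (295,265). In the side view the block is at (250,253) and the posts at (230,206) and (282,206). The three purple slabs are decoys.

```bash
python3 - <<'E'
from h import *
import pickle
st,S=pickle.load(open("s0.pkl","rb"))
a=cv2.resize(S["scene"]["img"][105:285,215:345],None,fx=3,fy=3,interpolation=2)
b=cv2.resize(S["side"]["img"][160:280,205:305],None,fx=4,fy=4,interpolation=2)
o=np.zeros((540,800,3),np.uint8); o[:540,:390]=a; o[:480,395:795]=b
cv2.imwrite("pics/crop0.png",o)
for n,(cx,cy) in {"scene":(257,140),"side":(250,253)}.items():
    s=S[n]; hsv=cv2.cvtColor(s["img"],cv2.COLOR_BGR2HSV)
    for nm,m in {"black":hsv[...,2]<70,"grey":(hsv[...,1]<60)&(hsv[...,2]>60),"topgrey":(hsv[...,1]<60)&(hsv[...,2]>135),"brown":(hsv[...,2]<130)&(hsv[...,1]>90)}.items():
        c,l,q,ce=cv2.connectedComponentsWithStats(m.astype(np.uint8))
        for i in range(1,c):
            if q[i,4]>40 and abs(ce[i,0]-cx)<75 and -30<cx*0+abs(ce[i,1]-cy)<150: print(n,nm,q[i].tolist(),ce[i].round(1))
E
```

```text
scene black [246, 83, 55, 24, 220] [271.4  95.5]
scene black [232, 119, 50, 39, 985] [256.8 138. ]
scene black [227, 137, 60, 30, 199] [256.1 153. ]
scene black [229, 187, 106, 95, 2423] [286.7 243.1]
scene grey [293, 177, 18, 22, 246] [302.  185.6]
scene grey [229, 193, 19, 25, 272] [238.  202.7]
scene grey [169, 215, 35, 41, 1111] [185.7 234.6]
scene topgrey [169, 215, 31, 27, 637] [183.6 227.7]
scene brown [245, 65, 57, 43, 1248] [272.9  85.8]
scene brown [226, 116, 62, 51, 748] [257.7 145. ]
scene brown [241, 193, 95, 91, 2584] [288.6 248.3]
side black [234, 155, 10, 17, 119] [238.3 162.5]
side black [229, 176, 49, 8, 287] [252.8 178.9]
side black [228, 235, 45, 33, 769] [249.8 250.8]
side grey [224, 155, 16, 15, 66] [231.3 162.8]
side grey [311, 180, 23, 30, 580] [321.9 194.3]
side grey [223, 195, 14, 22, 255] [229.9 205.9]
side grey [275, 194, 14, 22, 254] [281.1 205.1]
side topgrey [164, 110, 92, 35, 2029] [207.6 127. ]
side topgrey [224, 155, 10, 13, 43] [229. 161.]
side topgrey [311, 180, 23, 17, 306] [322.7 188.2]
side topgrey [223, 197, 14, 8, 71] [229.3 200.8]
side topgrey [276, 196, 13, 8, 66] [282.2 200. ]
side brown [259, 153, 21, 8, 104] [269.5 156.3]
side brown [228, 154, 52, 45, 727] [252.5 179.5]
side brown [256, 161, 28, 10, 152] [269.6 166.3]
side brown [194, 162, 30, 8, 151] [210.  166.4]
side brown [153, 208, 54, 23, 209] [180.9 221.3]
side brown [227, 234, 48, 36, 193] [250.  252.3]
side brown [223, 245, 57, 34, 269] [251.1 267. ]
side brown [171, 312, 70, 34, 286] [209.1 331.3]
```

View pics/crop0.png

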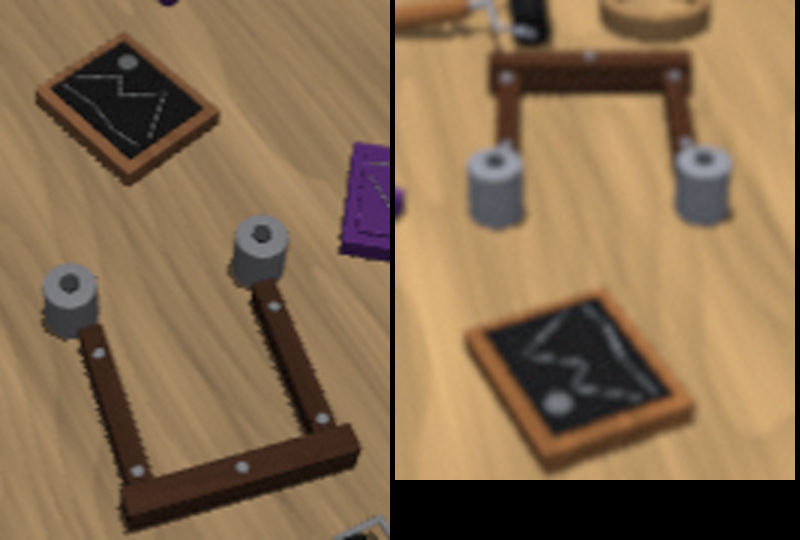

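```bash
cat >> h.py <<'E'
def tri(s1,p1,s2,p2,st1=None,st2=None):
    (a,u),(b,v)=[(o,w[0]/np.linalg.norm(w[0])) for o,w in (rays(s1,[p1],st1),rays(s2,[p2],st2))]
    t=np.linalg.lstsq(np.c_[u,-v],b-a,rcond=None)[0]; P,Q=a+u*t[0],b+v*t[1]
    return (P+Q)/2,np.linalg.norm(P-Q)
def facequad(img,c,thr=70):
    "corners of black quad near pixel c"
    v=cv2.cvtColor(img,cv2.COLOR_BGR2HSV)[...,2]
    n,l,q,ce=cv2.connectedComponentsWithStats((v<thr).astype(np.uint8))
    i=min((i for i in range(1,n) if q[i,4]>300),key=lambda i:np.hypot(*(ce[i]-c)))
    m=cv2.morphologyEx((l==i).astype(np.uint8),cv2.MORPH_OPEN,np.ones((3,3)))
    h=cv2.convexHull(np.argwhere(m)[:,::-1].astype(np.int32))
    return cv2.approxPolyN(h,4,ensure_convex=True).reshape(-1,2).astype(float)
E
python3 - <<'E'
from h import *
import pickle
st,S=pickle.load(open("s0.pkl","rb")); a,b=S["scene"],S["side"]
np.set_printoptions(suppress=True,precision=4)
pp={"R":((302.3,183),(230.25,200)),"L":((238.3,199.7),(282,199.8)),"stopscrew":((295.7,260.7),((589-395)/4+205,57/4+160))}
for k,(x,y) in pp.items(): print(k,*tri(a,x,b,y),onplane(a,[x],.045 if k!="stopscrew" else .032)[0],onplane(b,[y],.045 if k!="stopscrew" else .032)[0])
qs=[]
for s,c in((a,(257,138)),(b,(250,251))):
    q=facequad(s["img"],c); w=onplane(s,q,.021)
    print(q.tolist()); print(w, w.mean(0), np.linalg.norm(w-np.roll(w,-1,0),axis=1))
    qs.append((q,w))
for i in range(4):
    j=np.argmin(np.linalg.norm(qs[1][1]-qs[0][1][i],axis=1)); print("corner",*tri(a,qs[0][0][i],b,qs[1][0][j]))
E
```

```text
R [0.4847 0.0723 0.0446] 0.003072708718336578 [0.4833 0.0728 0.045 ] [0.486  0.0708 0.045 ]
L [0.6281 0.0444 0.0432] 0.0020466843543205547 [0.6275 0.0458 0.045 ] [0.6281 0.0415 0.045 ]
stopscrew [0.5872 0.2208 0.0293] 0.0021918392694677672 [0.5869 0.2221 0.032 ] [0.587  0.2156 0.032 ]
[[258.0, 158.0], [232.0, 134.0], [255.0, 117.0], [283.0, 140.0]]
[[ 0.5286 -0.0523  0.021 ]
 [ 0.5505 -0.1497  0.021 ]
 [ 0.4737 -0.174   0.021 ]
 [ 0.4486 -0.0733  0.021 ]] [ 0.5003 -0.1123  0.021 ] [0.0998 0.0806 0.1039 0.0827]
[[245.0, 268.0], [227.0, 243.0], [255.0, 234.0], [273.0, 258.0]]
[[ 0.4761 -0.1711  0.021 ]
 [ 0.4505 -0.0776  0.021 ]
 [ 0.5266 -0.0588  0.021 ]
 [ 0.5478 -0.1534  0.021 ]] [ 0.5003 -0.1152  0.021 ] [0.0969 0.0783 0.097  0.0739]
corner [ 0.5275 -0.0548  0.0176] 0.00015784558841932085
corner [ 0.5491 -0.1514  0.0187] 0.0012162838699140666
corner [ 0.4751 -0.1726  0.0229] 0.0013172475079375374
corner [ 0.4494 -0.0748  0.0192] 0.003138424987690984
```

The triangulated heights agree: posts at about 45 mm and the face at about 20 mm. The plan has two pushes. The first uses two fingertips on the block's +y side with the jaw axis along the bay, which squares and centres it. The second pushes on the trailing end.

```bash
cat >> h.py <<'E'
B0=np.array([.5562,.0585]); BY=np.radians(79.0)
X=np.array([np.cos(BY),np.sin(BY)]); Y=np.array([-X[1],X[0]])
def tobay(p): d=np.atleast_2d(p)[:,:2]-B0; return np.c_[d@X,d@Y]
def toworld(b): b=np.atleast_2d(b); return B0+b[:,:1]*X+b[:,1:]*Y
def block(views):
    "views: (s,c,st) -> prints bay pose of block from its face"
    for s,c,st in views:
        q=facequad(s["img"],c); w=onplane(s,q,.021,st); b=tobay(w); e=np.roll(b,-1,0)-b; L=np.linalg.norm(e,axis=1)
        i=0 if L[0]+L[2]>L[1]+L[3] else 1; v=e[i]-e[i+2]; v*=np.sign(v[0])
        print("block bay mm",(b.mean(0)*1e3).round(1),"deg",np.degrees(np.arctan2(v[1],v[0])).round(1),"sides",(L*1e3).round())
E
python3 - <<'E'
from h import *
import pickle
st,S=pickle.load(open("s0.pkl","rb")); a,b=S["scene"],S["side"]
block([(a,(257,138),None),(b,(250,251),None)])
hsv=cv2.cvtColor(a["img"],cv2.COLOR_BGR2HSV)
m=cv2.inRange(hsv,(125,80,30),(160,255,255))
for c in cv2.findContours(m,0,2)[0]:
    if cv2.contourArea(c)>200: print("purple bay mm",(tobay(onplane(a,cv2.boxPoints(cv2.minAreaRect(c)),.015))*1e3).round().tolist())
print("tcp bay",tobay(st["tool_pos"])*1e3)
for n,t in {"side start":(-.15,.13),"side start2":(-.17,.13),"end start":(-.28,0),"end goal":(.025,0)}.items(): print(n,((toworld(t)[0]-st["tool_pos"][:2])*1e3).round(1))
print("stop", tobay([.587,.219]))
E
```

```text
block bay mm [-178.4   22.2] deg 24.3 sides [100.  81. 104.  83.]
block bay mm [-181.2   21.8] deg 25.0 sides [97. 78. 97. 74.]
purple bay mm [[14.0, 132.0], [-84.0, 186.0], [-25.0, 299.0], [69.0, 239.0]]
purple bay mm [[-309.0, -271.0], [-278.0, -170.0], [-140.0, -195.0], [-169.0, -288.0]]
purple bay mm [[-370.0, 42.0], [-451.0, 183.0], [-330.0, 197.0], [-259.0, 62.0]]
tcp bay [[481.8720605  462.90098632]]
side start [ 206.2 -683.8]
side start2 [ 202.4 -703.4]
end start [ 309.  -836.2]
end goal [ 367.2 -536.8]
stop [[0.16342808 0.00039073]]
```

Request:
step_arm([
  [[43, -45, 0], 6.3],
  [[86, -90, 0], 6.3],
  [[129, -135, 0], 6.3],
  [[172, -180, 0], 6.3],
  [[214, -225, 0], 6.3],
  [[256, -270, 0], 6.3],
  [[250, -328, 0], 6.3],
  [[244, -386, 0], 6.3],
  [[238, -444, 0], 6.3],
  [[232, -502, 0], 6.3],
  [[226, -560, 0], 6.3],
  [[220, -600, 0], 6.3],
], grip=50)

```text
time: 1.65
tool_pos: [0.4132, 0.0179, 0.2147]
tcp_rot: [[-0.981, 0.194, 0.0], [0.194, 0.981, 0.0], [-0.0, 0.0, -1.0]]
wrist_force: [0.1, -0.6, 0.1]
width: 0.0499
```

Request:
step_arm([
  [[-4, -60, 0], 0],
  [[-9, -118, 0], 0],
  [[-9, -123, -40], 0],
  [[-9, -123, -90], 0],
  [[-9, -123, -140], 0],
  [[-9, -123, -170], 0],
  [[-9, -123, -190], 0],
  [[-9, -123, -200], 0],
  [[-9, -123, -206], 0],
  [[-9, -123, -207], 0],
])

```text
time: 2.9
tool_pos: [0.4051, -0.1026, 0.0078]
tcp_rot: [[-0.981, 0.192, 0.001], [0.192, 0.981, 0.0], [-0.001, 0.0, -1.0]]
wrist_force: [0.2, -0.7, 0.3]
width: 0.05
```

```bash
python3 - <<'E'
from h import *
st=bot.observe(); print(np.round(st["tool_pos"],4),tobay(st["tool_pos"])*1e3,st["wrist_force"])
a=bot.snapshot("scene"); b=bot.snapshot("side")
o=np.zeros((480,800,3),np.uint8)
o[:480,:400]=cv2.resize(a["img"][60:180,215:315],None,fx=4,fy=4,interpolation=2); o[:480,400:]=cv2.resize(b["img"][190:310,190:290],None,fx=4,fy=4,interpolation=2); cv2.imwrite("pics/c1.png",o)
E
```

```text
[ 0.4051 -0.1026  0.0078] [[-186.98651213  117.5319608 ]] [ 0.16675283 -0.66573233  0.31216116]
```

View pics/c1.png

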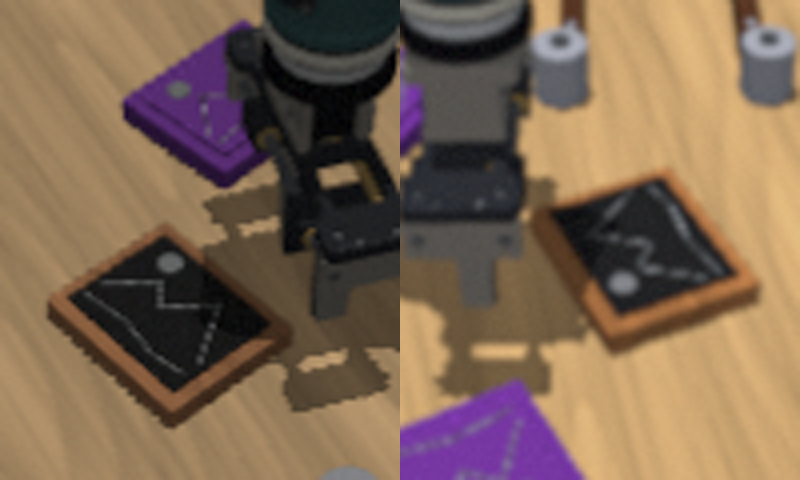

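The front finger stands just outside the block's near-leading corner, at (290,330) in the left crop, and clear of the purple slabs. I'll push toward -y of the bay.

Request:
step_arm([
  [[5, -1, 0], 0],
  [[10, -2, 0], 0],
  [[15, -3, 0], 0],
  [[20, -4, 0], 0],
  [[24, -4.7, 0], 0],
  [[28, -5.4, 0], 0],
  [[32, -6.2, 0], 0],
  [[36, -7, 0], 0],
  [[40, -7.8, 0], 0],
  [[44, -8.6, 0], 0],
  [[48, -9.4, 0], 0],
  [[51, -10, 0], 0],
])

```text
time: 4.5
tool_pos: [0.4562, -0.1126, 0.0076]
tcp_rot: [[-0.981, 0.192, 0.0], [0.192, 0.981, 0.0], [-0.0, 0.0, -1.0]]
wrist_force: [-0.6, 0.2, -0.3]
width: 0.0501
```

```bash
cat > look.py <<'E'
from h import *
import sys
st=bot.observe(); print(np.round(st["tool_pos"],4),tobay(st["tool_pos"])*1e3,np.round(st["wrist_force"],1))
a=bot.snapshot("scene"); b=bot.snapshot("side")
gx,gy=map(float,sys.argv[1:3]); w=np.r_[toworld((gx/1e3,gy/1e3))[0],.021]
pa,pb=proj(a,w)[0],proj(b,w)[0]
block([(a,pa,None),(b,pb,None)])
if len(sys.argv)>3:
    o=[cv2.resize(cv2.getRectSubPix(s["img"],(133,133),tuple(map(float,p))),(400,400),interpolation=2) for s,p in((a,pa),(b,pb))]
    cv2.imwrite(sys.argv[3],np.hstack(o))
E
python3 look.py -180 5 pics/c2.png
```

```text
[ 0.4562 -0.1126  0.0076] [[-187.04490591   65.54103383]] [-0.6  0.2 -0.3]
block bay mm [-248.5   58.6] deg -25.9 sides [407. 111. 223. 281.]
block bay mm [-160.3   32.7] deg 48.0 sides [118. 136. 287. 131.]
```

View pics/c2.png

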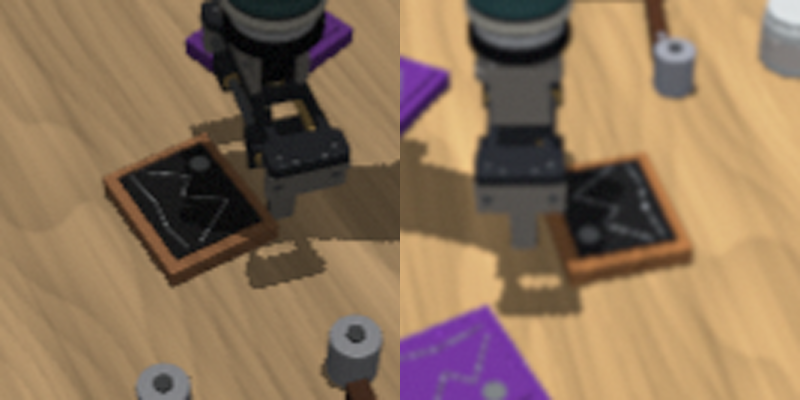

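It has turned part of the way. I'll back off to measure it cleanly.

Request:
step_arm([
  [[-20, 4, 0], 0],
  [[-45, 9, 20], 0],
  [[-45, 9, 70], 0],
  [[-45, 9, 120], 0],
  [[-45, 9, 170], 0],
  [[-45, 9, 180], 0],
])

```text
time: 5.35
tool_pos: [0.413, -0.1039, 0.1906]
tcp_rot: [[-0.981, 0.192, 0.007], [0.192, 0.981, 0.0], [-0.007, 0.002, -1.0]]
wrist_force: [-0.8, 0.7, 0.5]
width: 0.0498
```

```bash
cat >> look.py <<'E'
c=bot.snapshot("wrist"); p=proj(c,w,st)[0]; print("wrist px",p)
cv2.imwrite("pics/w.png",c["img"])
block([(c,p,st)])
E
python3 look.py -180 5
```

```text
[ 0.413  -0.1039  0.1906] [[-186.68731502  109.55594847]] [-0.8  0.7  0.5]
block bay mm [-174.     2.8] deg 13.7 sides [122.  90. 125.  85.]
block bay mm [-188.7   -1.6] deg 13.8 sides [96. 78. 96. 79.]
wrist px [263.640765   265.81618954]
block bay mm [-234.8  -87.9] deg -2.4 sides [1182.  888.  324.  145.]
```

View pics/w.png

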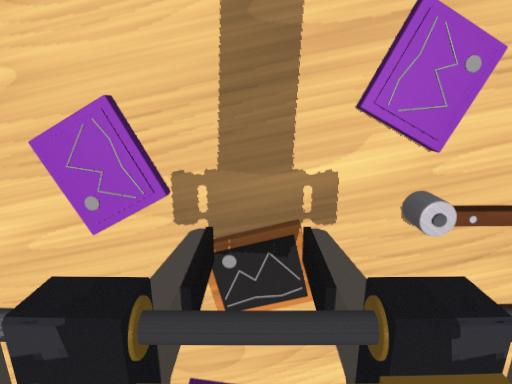

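```bash
python3 - <<'E'
from h import *
st=bot.observe(); print(np.round(st["q"],2))
for t in((-.284,-.004),(-.18,-.004)): print(((toworld(t)[0]-st["tool_pos"][:2])*1e3).round(1))
a=bot.snapshot("scene");print("purple corner bay",tobay(onplane(a,[(271,107)],.0))*1e3)
E
```

```text
[-0.27  0.11  0.48  2.18 -0.07  0.86  1.62]
[  95.2 -117.7]
[115.1 -15.6]
purple corner bay [[-285.93625862   93.13403712]]
```

Request:
step_arm([
  [[10, -12, 0], -10],
  [[20, -25, 0], -20],
  [[30, -37, 0], -30],
  [[40, -50, 0], -40],
  [[50, -62, 0], -50],
  [[60, -75, 0], -60],
  [[70, -87, 0], -70],
  [[80, -100, 0], -80],
  [[95, -118, 0], -90],
  [[95, -118, 0], -90],
  [[95, -118, -50], -90],
  [[95, -118, -100], -90],
])

```text
time: 7.05
tool_pos: [0.505, -0.2206, 0.0855]
tcp_rot: [[0.188, 0.982, -0.001], [0.982, -0.188, 0.001], [0.0, -0.001, -1.0]]
wrist_force: [0.5, 0.4, -0.9]
width: 0.05
```

```bash
python3 look.py -185 0 pics/c3.png 2>&1| head -3; python3 -c "
from h import *
st=bot.observe();print(st['tcp_rot'][:,1],st['q'][6],[np.degrees(np.arctan2(st['tcp_rot'][1,1],st['tcp_rot'][0,1]))])"
```

```text
[ 0.505  -0.2206  0.0855] [[-283.69523118   -3.01330094]] [ 0.5  0.4 -0.9]
block bay mm [-189.    -0.3] deg 14.2 sides [103.  88. 115.  90.]
block bay mm [-87.2 -34.7] deg -68.4 sides [329. 318.  78. 254.]
[ 0.98168124 -0.19039172 -0.00727503] 0.5801856019618877 [np.float64(-10.975939664626392)]
```

View pics/c3.png

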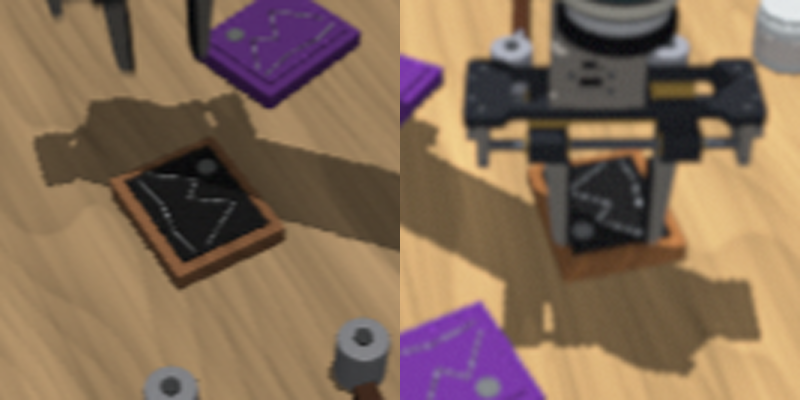

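Request:
step_arm([
  [[0, 0, -40], 0],
  [[0, 0, -65], 0],
  [[0, 0, -76], 0],
  [[0, 0, -79], 0],
  [[1.5, 8, -79], 0],
  [[3, 15, -79], 0],
  [[4.2, 22, -79], 0],
  [[5.4, 28, -79], 0],
  [[6.6, 34, -79], 0],
  [[7.8, 40, -79], 0],
  [[8.9, 46, -79], 0],
  [[10.1, 52, -79], 0],
])

```text
time: 8.7
tool_pos: [0.516, -0.1692, 0.0085]
tcp_rot: [[0.192, 0.981, -0.0], [0.981, -0.192, -0.0], [-0.0, -0.0, -1.0]]
wrist_force: [-1.5, -1.4, 2.0]
width: 0.0501
```

```bash
python3 look.py -165 0 | head -2
```

```text
[ 0.516  -0.1692  0.0085] [[-231.18673078   -3.93868858]] [-1.5 -1.4  2. ]
block bay mm [-268.9   14.7] deg -9.4 sides [ 73. 365. 312. 340.]
```

Request:
step_arm([
  [[1.2, 6, 0], 0],
  [[2.3, 12, 0], 0],
  [[3.5, 18, 0], 0],
  [[4.7, 24, 0], 0],
  [[5.8, 30, 0], 0],
  [[6.4, 33, 0], 0],
  [[6.4, 33, 0], 0],
  [[0, 0, 0], 0],
  [[-4.7, -24, 20], 0],
  [[-9.3, -48, 70], 0],
  [[-14, -72, 100], 0],
  [[-14, -72, 130], 0],
])

```text
time: 10.35
tool_pos: [0.5011, -0.2439, 0.1401]
tcp_rot: [[0.196, 0.981, 0.001], [0.981, -0.196, -0.001], [-0.001, 0.001, -1.0]]
wrist_force: [0.4, -0.4, -0.5]
width: 0.0499
```

```bash
python3 look.py -130 0 pics/c4.png
```

```text
[ 0.5011 -0.2439  0.1401] [[-307.38857123   -3.63351307]] [ 0.4 -0.4 -0.5]
block bay mm [-125.9  -17.4] deg -0.1 sides [100.  79. 103.  77.]
block bay mm [  5.5 -57.6] deg -67.4 sides [400. 379. 103. 306.]
wrist px [251.82860218 -30.06146235]
block bay mm [-165.2  -15.5] deg 89.8 sides [77. 27. 79. 27.]
```

View pics/c4.png

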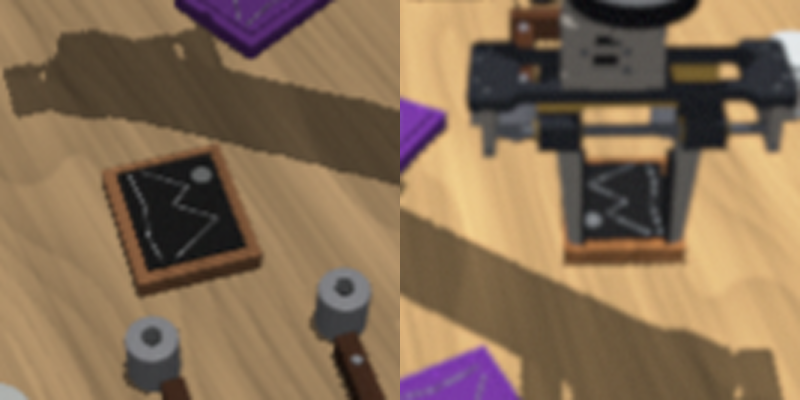

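The block is square now (0°) but sits about 17 mm toward -y. I'll shift it back with a flush two-finger push on its -y side.

Request:
step_arm([
  [[13, 18, 0], 10],
  [[26, 36, 0], 20],
  [[40, 54, 0], 30],
  [[53, 72, 0], 40],
  [[66, 90, 0], 50],
  [[80, 108, 0], 60],
  [[93, 126, 0], 70],
  [[106, 144, 0], 80],
  [[119, 162, 0], 90],
  [[119, 162, 0], 90],
  [[119, 162, -40], 90],
  [[119, 162, -80], 90],
])

```text
time: 12.0
tool_pos: [0.6201, -0.0806, 0.0573]
tcp_rot: [[-0.981, 0.196, -0.0], [0.196, 0.981, -0.0], [0.0, -0.0, -1.0]]
wrist_force: [-0.1, -0.2, -0.2]
width: 0.0498
```

```bash
python3 look.py -126 -17 pics/c5.png 2>&1| head -3; python3 -c "
from h import *
st=bot.observe();print(st['tcp_rot'][:,1],st['q'][6],[np.degrees(np.arctan2(st['tcp_rot'][1,1],st['tcp_rot'][0,1]))])"
```

```text
[ 0.6201 -0.0806  0.0573] [[-124.3314423   -89.23251126]] [-0.1 -0.2 -0.2]
block bay mm [-221.2  -46.7] deg 4.5 sides [300. 103. 291. 152.]
block bay mm [-130.3  -17.8] deg -1.2 sides [97. 80. 86. 82.]
[ 0.19494312  0.9808136  -0.00136101] 1.635899394119594 [np.float64(78.758588382674)]
```

View pics/c5.png

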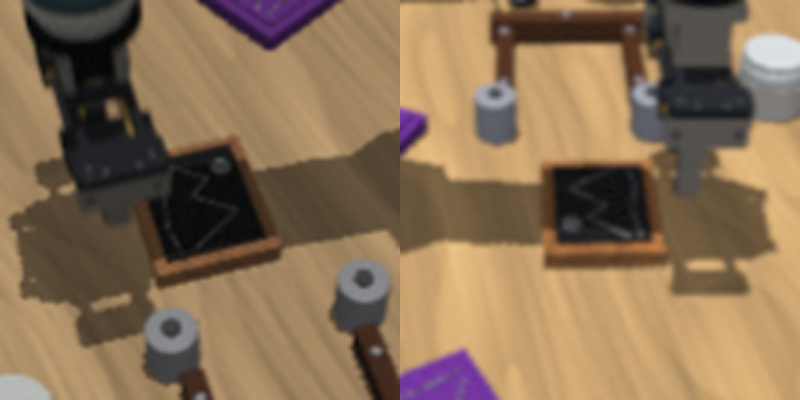

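Request:
step_arm([
  [[0, 0, -30], 0],
  [[0, 0, -45], 0],
  [[0, 0, -49], 0],
  [[-5, 1, -49], 0],
  [[-10, 2, -49], 0],
  [[-14, 2.7, -49], 0],
  [[-18, 3.5, -49], 0],
  [[-22, 4.3, -49], 0],
  [[-26, 5.1, -49], 0],
  [[-28.5, 5.5, -49], 0],
  [[-28.5, 5.5, -49], 0],
])

```text
time: 13.52
tool_pos: [0.592, -0.074, 0.0094]
tcp_rot: [[-0.981, 0.192, -0.001], [0.192, 0.981, 0.0], [0.001, 0.0, -1.0]]
wrist_force: [0.0, -0.8, 1.0]
width: 0.05
```

Request:
step_arm([
  [[5, -1, 0], 0],
  [[15, -3, 0], 0],
  [[35, -7, 20], 0],
  [[60, -12, 60], 0],
  [[60, -12, 110], 0],
  [[60, -12, 132], 0],
])

```text
time: 14.28
tool_pos: [0.6545, -0.0866, 0.1445]
tcp_rot: [[-0.981, 0.192, 0.004], [0.192, 0.981, -0.001], [-0.004, 0.0, -1.0]]
wrist_force: [0.1, 0.0, -0.7]
width: 0.0498
```

```bash
python3 look.py -126 0 pics/c6.png; python3 -c "
from h import *
s=bot.snapshot('scene')
cv2.imwrite('pics/c6b.png',cv2.resize(s['img'][105:285,190:345],None,fx=3,fy=3,interpolation=2))"
```

```text
[ 0.6545 -0.0866  0.1445] [[-123.7150886  -124.17059544]] [ 0.1  0.  -0.7]
block bay mm [-124.2    3.2] deg -0.3 sides [ 97.  87. 100.  89.]
block bay mm [-130.8    0.2] deg -0.5 sides [93. 80. 93. 81.]
wrist px [255.00029911  43.1993177 ]
block bay mm [-127.7   -3. ] deg -0.1 sides [99. 72. 99. 72.]
```

View pics/c6.png

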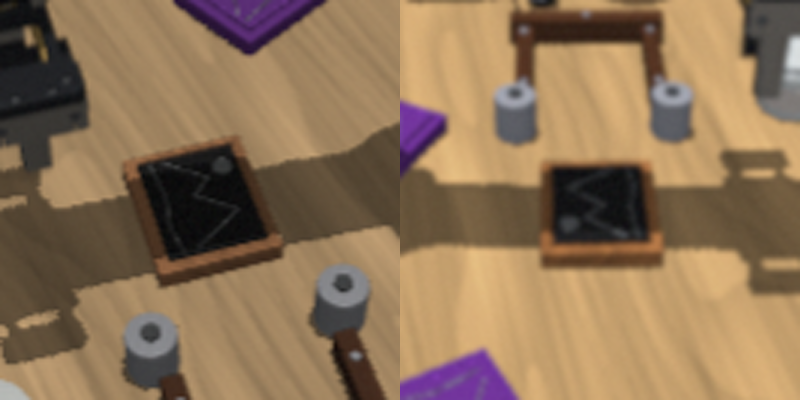

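Request:
step_arm([
  [[-16, -14, 0], -10],
  [[-33, -28, 0], -20],
  [[-50, -42, 0], -30],
  [[-67, -57, 0], -40],
  [[-84, -71, 0], -50],
  [[-101, -85, 0], -60],
  [[-118, -100, 0], -70],
  [[-135, -114, 0], -80],
  [[-151, -128, 0], -90],
  [[-151, -128, 0], -90],
])

```text
time: 15.72
tool_pos: [0.4997, -0.2148, 0.1403]
tcp_rot: [[0.193, 0.981, -0.003], [0.981, -0.193, -0.0], [-0.001, -0.003, -1.0]]
wrist_force: [-0.0, 0.6, 0.3]
width: 0.05
```

```bash
python3 look.py -126 0 ; python3 - <<'E'
from h import *
s=bot.snapshot('scene'); w=np.r_[toworld((-.126,0))[0],.021]; p=proj(s,w)[0]
for t in(45,55,62,70,78):
    q=facequad(s["img"],p,t);b=tobay(onplane(s,q,.021))*1e3; print(t,b.mean(0).round(1),np.linalg.norm(b-np.roll(b,-1,0),axis=1).round())
# posts: grey blobs, compare with same-camera gap
st=bot.observe(); print(np.degrees(np.arctan2(*st["tcp_rot"][[1,0],1])))
E
```

```text
[ 0.4997 -0.2148  0.1403] [[-279.08574512    3.34919557]] [-0.   0.6  0.3]
block bay mm [-125.2    0.3] deg -0.0 sides [101.  79. 103.  79.]
block bay mm [ -8.1 -19.6] deg -7.2 sides [ 68. 367. 424. 402.]
wrist px [262.04514883   3.80601107]
block bay mm [-151.     1.2] deg 89.6 sides [79. 55. 79. 56.]
45 [-125.1    0.3] [100.  76.  97.  78.]
55 [-125.9    0.5] [101.  79. 101.  80.]
62 [-125.9    0.5] [101.  79. 101.  80.]
70 [-125.2    0.3] [101.  79. 103.  79.]
78 [-125.2    0.3] [101.  79. 103.  79.]
-10.845592118119392
```

Measured with the shadow off it, the block is at y ≈ +0.4 mm and square. I'll do the end push now.

Request:
step_arm([
  [[8, 30, -30], 0],
  [[14.7, 58, -70], 0],
  [[14.7, 58, -110], 0],
  [[14.7, 58, -128], 0],
  [[14.7, 58, -132], 0],
  [[16.6, 68, -132], 0],
  [[18.5, 78, -132], 0],
  [[20.2, 86, -132], 0],
  [[21.7, 94, -132], 0],
  [[23.3, 102, -132], 0],
  [[24.8, 110, -132], 0],
  [[26.4, 118, -132], 0],
])

```text
time: 17.42
tool_pos: [0.5279, -0.0956, 0.0096]
tcp_rot: [[0.192, 0.981, -0.0], [0.981, -0.192, -0.0], [-0.0, -0.0, -1.0]]
wrist_force: [-0.4, -1.9, 0.5]
width: 0.0494
```

Request:
step_arm([
  [[1.2, 6, 0], 0],
  [[2.3, 12, 0], 0],
  [[3.5, 18, 0], 0],
  [[4.7, 24, 0], 0],
  [[5.8, 30, 0], 0],
  [[7, 36, 0], 0],
  [[8.2, 42, 0], 0],
])

```text
time: 18.3
tool_pos: [0.5361, -0.0536, 0.0095]
tcp_rot: [[0.192, 0.981, -0.0], [0.981, -0.192, 0.0], [0.0, -0.0, -1.0]]
wrist_force: [-0.2, -0.4, 0.5]
width: 0.0501
```

```bash
python3 look.py -40 0 pics/c7.png | head -3
```

```text
[ 0.5361 -0.0536  0.0095] [[-113.87318734   -1.62127894]] [-0.2 -0.4  0.5]
block bay mm [-139.6   12.4] deg -4.9 sides [ 74. 343. 298. 289.]
block bay mm [ 17.8 -25.8] deg -67.4 sides [279. 273.  70. 207.]
```

View pics/c7.png

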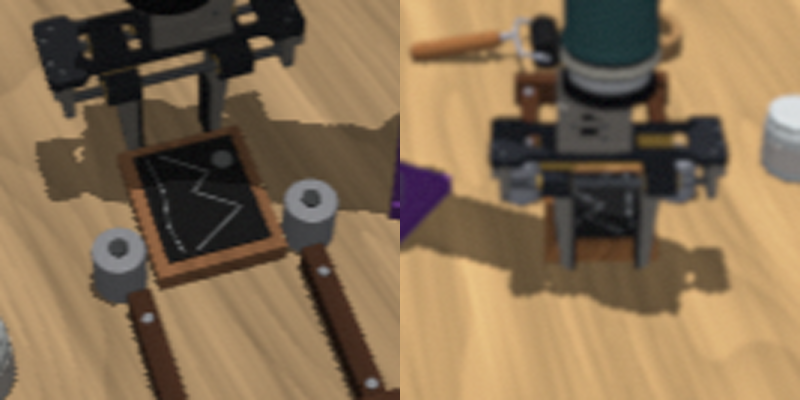

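The block is between the posts, centred and square. I'll keep pushing.

Request:
step_arm([
  [[1.3, 7, 0], 0],
  [[2.7, 14, 0], 0],
  [[4, 21, 0], 0],
  [[5.4, 28, 0], 0],
  [[6.8, 35, 0], 0],
  [[8.2, 42, 0], 0],
  [[9.5, 49, 0], 0],
  [[10.9, 56, 0], 0],
  [[12.2, 63, 0], 0],
  [[13.6, 70, 0], 0],
  [[15, 77, 0], 0],
  [[16.3, 84, 0], 0],
])

```text
time: 19.95
tool_pos: [0.5525, 0.0304, 0.0096]
tcp_rot: [[0.192, 0.981, 0.0], [0.981, -0.192, -0.0], [-0.0, 0.0, -1.0]]
wrist_force: [-0.3, -1.9, 1.4]
width: 0.0501
```

Request:
step_arm([
  [[1.3, 7, 0], 0],
  [[2.7, 14, 0], 0],
  [[4, 21, 0], 0],
  [[5.2, 27, 0], 0],
  [[6.4, 33, 0], 0],
  [[7.4, 38, 0], 0],
  [[8.2, 42, 0], 0],
  [[8.8, 45, 0], 0],
])

```text
time: 20.95
tool_pos: [0.5612, 0.0752, 0.0096]
tcp_rot: [[0.192, 0.981, -0.0], [0.981, -0.192, -0.0], [-0.0, -0.0, -1.0]]
wrist_force: [-0.2, -0.8, 0.2]
width: 0.0502
```

Request:
step_arm([
  [[0.4, 2, 0], 0],
  [[0.8, 4, 0], 0],
  [[1.1, 5.5, 0], 0],
  [[1.1, 5.5, 0], 0],
])

```text
time: 21.45
tool_pos: [0.5623, 0.0807, 0.0096]
tcp_rot: [[0.192, 0.981, 0.0], [0.981, -0.192, 0.0], [0.0, -0.0, -1.0]]
wrist_force: [-0.4, -1.0, 1.0]
width: 0.0504
```

Request:
step_arm([
  [[0.2, 1, 0], 0],
  [[0.4, 2, 0], 0],
  [[0.4, 2, 0], 0],
])

```text
time: 21.82
tool_pos: [0.5626, 0.0817, 0.0096]
tcp_rot: [[0.192, 0.981, -0.0], [0.981, -0.192, -0.001], [-0.001, 0.0, -1.0]]
wrist_force: [-0.4, -3.0, 1.1]
width: 0.0497
```

Request:
step_arm([
  [[0.2, 1, 0], 0],
  [[0.4, 2, 0], 0],
  [[0.4, 2, 0], 0],
])

```text
time: 22.2
tool_pos: [0.5628, 0.0819, 0.0096]
tcp_rot: [[0.193, 0.981, -0.0], [0.981, -0.193, -0.003], [-0.003, 0.0, -1.0]]
wrist_force: [-0.1, -7.5, 2.1]
width: 0.0501
```

The force has risen to 7.5 N and the tool has stalled, so the block is seated. I'll back off along -x, rise and check.

Request:
step_arm([
  [[-1, -6, 0], 0],
  [[-3.8, -20, 0], 0],
  [[-5.7, -30, 20], 0],
  [[-8, -42, 60], 0],
  [[-19, -100, 110], 0],
  [[-30, -160, 150], 0],
  [[-41, -215, 150], 0],
  [[-41, -215, 150], 0],
])

```text
time: 23.2
tool_pos: [0.5213, -0.1354, 0.1623]
tcp_rot: [[0.199, 0.98, 0.004], [0.98, -0.199, -0.0], [0.0, 0.004, -1.0]]
wrist_force: [-0.5, 0.8, 0.4]
width: 0.0503
```

```bash
python3 look.py 95 0 pics/c8.png
```

```text
[ 0.5213 -0.1354  0.1623] [[-197.03400753   -2.75678642]] [-0.5  0.8  0.4]
block bay mm [95.7  0.9] deg 0.5 sides [ 99.  80. 101.  78.]
block bay mm [250.8 -55.2] deg -68.8 sides [411. 405. 115. 316.]
wrist px [ 250.34725508 -178.71303328]
block bay mm [-58.6 162.1] deg -27.9 sides [ 9. 61.  9. 60.]
```

View pics/c8.png

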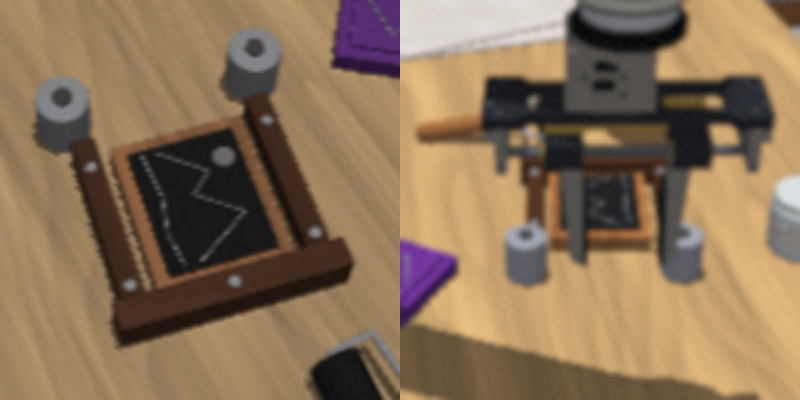

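The block is home: x ≈ 95.7 mm, y ≈ 0.9 mm, 0.5° off square, leading end against the stop, and the arm clear.

```bash
python3 -c "
from plant import bot
print(bot.close_job())"
```

```text
the job is handed in; nothing more can be done
None
```

The block is home in the drying bay with its leading end against the stop rail. It was pushed only by its edges and stayed flat on the bench. I handed the job in at about 23 s; no verdict was reported.

I pushed the block with two fingertips. I turned it from its +y side, then squared it from the trailing end, which left it 17 mm off centre. I re-centred it from its -y side, then pushed it by the trailing end between the posts until the wrist force rose to 7.5 N and the tool stalled at the stop.

- **Final position:** the last scene view put the block at x ≈ 95.7 mm, y ≈ 0.9 mm and 0.5° off square (limits 90–100 mm, ±12 mm and 0.08 rad, about 4.6°).
- **Arm:** the fingers were about 160 mm up and clear of everything.
- **Can, roller and tape:** I stayed away from them, but did not re-measure where they stand.
- **Failed checks:** the final side and wrist readings of the block were unusable, because the gripper hid it from one and it was out of the other's picture. The final figures therefore rest on one camera plus the contact stall. Mid-run, shadows made the three cameras disagree by up to about 6 mm across the bay until I re-measured with the shadow off the block.

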